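# Index the rotary table and lock it

## Task

Turn the rotary table counter-clockwise (seen from above) by pushing its red-tipped bar until its yellow lug rests against the stop pin of the blue index head, then press the black index plunger fully home so that it locks the table there. Work gently: push neither the bar nor the plunger with more than about 20 N, and do not slam the table into the stop. Leave the other things on the bench where they are.

Things in the scene. Friction and masses are not known exactly. Their poses are not given: they have to be found in the camera images.
- stage_base: round grey base of the rotary table, 240 mm across, 18 mm high, fixed to the bench. Origin: on the turning axis at bench level. On it turns an aluminium platter (176 mm across, top 32 mm above the bench) with a brown wooden workpiece (60x90x20 mm) clamped on it (clamps reach 65 mm above the bench). Place and yaw vary.
- platter (a joint): platter angle, rad, positive counter-clockwise from above; starts between -1.4 and -0.7. At q the push bar points from the axis along the base's x axis turned by q - 1.745 rad. It turns easily (about 2 N at the bar), stays where it is left, and is stopped hard by the stop pin somewhere between q = -0.21 and 0.21, depending on where the carriage is clamped.
- index_hole (a point): middle of the hole in the yellow lug on the platter's rim, 100 mm from the turning axis, at the lug's top, 32 mm above the bench; along the base's x axis turned by q + 1.571 rad. The lug is 96 mm long along the rim and reaches from 83 to 117 mm from the axis; the hole is 11.6 mm wide along the rim.
- bar_push (a point): on the centre line of the push bar, 136 mm from the turning axis, 38 mm above the bench: a good place to push. The bar is a level, radial steel rod, 12 mm thick, free from 121 to 151 mm from the axis, with a red 22 mm ball at its end (162 mm). Beneath it here is only the bench (the base, 18 mm high, ends at 120 mm).
- index_head: blue index head beside the base, fixed to the bench; origin at bench level, 148 mm from the turning axis along the base's y axis; axes parallel to the base's. Its upper part, the carriage, 80 mm wide along the rim, reaches over the table's rim 37 to 46 mm above the bench and carries the stop pin (steel, 10 mm) and the plunger as one unit.
- plunger_mid (a point): middle of the raised plunger knob's top if the carriage were in the middle of its curved slot: 100 mm from the turning axis along the base's y axis, 82 mm above the bench. The black knob is 26 mm wide. The carriage is clamped anywhere up to 0.2 rad (20 mm) either way round the turning axis (not measured); knob and stop pin shift with it. At the stop the knob is over index_hole.
- plunger (a joint): how far the plunger is pressed down, m: 0 raised, 0.012 fully home. It slides stiffly (about 3 N), stays where left; its sprung knob gives 1 mm per 2.5 N, at most 6 mm. The flat 8 mm pin meets the lug after 2 mm and goes on only if the index hole is under it within about 1.5 mm, as it is when the lug rests against the stop pin, wherever the carriage is clamped; else it stops at 0.002.
- screw_jar: glass jar of screws with a brass-coloured lid, 68 mm across, 92 mm high, a bystander; origin under its middle
- tape_measure: yellow tape measure, 36x84x65 mm, a bystander; origin under its middle
- sanding_block: brown sanding block, 64x112x30 mm, a bystander; origin under its middle

How it is judged:
On the way, in this order (a step that is already met when the one before it is completed fails the run):
1. the table is turned to the stop and stands still, the plunger still raised (value of joint platter above -0.23 rad and velocity of joint platter between -0.1 and 0.1 rad/s and value of joint plunger below 0.005 m), for 0.2 s.
2. the plunger is pressed home into the index hole (value of joint plunger above 0.0095 m and value of joint platter above -0.23 rad), for 0.2 s.
At the end, for the whole second after the job is handed in: the plunger is at least 9.5 mm down (of 12) in the index hole of the lug, the platter is at its stop (joint above -0.23 rad, where the carriage may be) and at rest (all of step 2 and velocity of joint platter between -0.05 and 0.05 rad/s); the robot touches nothing.
It fails at once if the table is pushed with more than 22 N (contact force between any of the fingers, the arm and stage_base above 22 N).
It fails at once if the index head or its plunger is pushed with more than 25 N (contact force between any of the fingers, the arm and index_head above 25 N).
It fails at once if the table is slammed: faster than 1.5 rad/s (velocity of joint platter above 1.5 rad/s or velocity of joint platter below -1.5 rad/s).
It fails at once if a bystander is moved by more than 15 mm (distance of any of screw_jar, tape_measure, sanding_block from where it was at the start of the episode above 0.015 m).
It also fails if it takes over 56 s, if anything falls off the work surface, if the arm or the gripper's body presses on something with over 40 N, if the wrist force passes 120 N, or if a joint passes its speed limit or range.

## Robot

A 6-joint arm with a two-finger parallel gripper is mounted at the origin on a cart in front of the work surface, level with it; the furniture and walls round the work are solid. World frame = base frame: x ahead of the robot, y to its left, z up, the work surface at z = 0. Lengths are in m, angles in rad, forces in N, time in s.
With the tool pointing down it reaches from about 0.35 to 0.975 m from the base axis. Payload 4.9 kg.
Tool frame: the origin (TCP) lies on the centre line of the jaws, within the pads' length; the fingertips stand 8 mm ahead of it and the grasp point (between the pads) lies 11 mm behind it; z points along the fingers, y is the direction in which the jaws open and shut (so a half turn about z gives the same grasp; the last joint's range is limited). The gripper opens to 85 mm and grips with 20 to 120 N. Pads are 22 mm wide; open, the fingers measure 114 mm over their backs; the gripper's body (76 mm by 85 mm) begins 54 mm behind the grasp point. The pads swing forward as they close: fully open they stand 13 mm farther back than shut.
Start: joints at [1.108, 0.053, 1.613, -0, 1.476, -0.119], TCP at [0.211, 0.588, 0.239] pointing down, gripper open.
Joint ranges: [-3.01, 3.01], [-1.01, 2.22], [0.06, 2.58], [-1.02, 4.17], [0.09, 2.62], [-3.14, 3.14]. Speed limits (rad/s): [2.57, 2.57, 3.14, 3.14, 3.14, 3.14].

## Interface

Orientations are given as a rotation vector (axis times angle).
In Python, from station import get_obs, get_image, calibration, finish_job gives the robot as it stands. The module is installed in compiled form; this text tells all that it offers.
- The arm moves only by the shell command python3 -m jog 'ROWS' [FORCE]. ROWS is JSON, a list of rows, each a list of 7 numbers: the shift along the tool's x, y, z in cm, then the turn, a rotation vector about the tool's x, y, z in rad, then the closure in counts, from 0 (fully open) to 255 (shut). In form: [[dx, dy, dz, ax, ay, az, jaw], ...]. A call has 1 to 8 rows; each row is the pose to reach, as a shift and turn from the pose measured when the call began, along the tool's axes at that moment; what a row does not reach only later rows make up. A row lasts 1/12 s, in which the tool goes at most 41.7 mm and 7.16 degrees, less where a joint would pass 70% of its speed; a pose out of reach is approached as far as the arm can. A call with a gripper value outside its range is refused whole. The fingers move at their own pace and stop on an object; FORCE is the grip in N (left out, the last holds). Time passes only in rows, so rows that repeat a pose let the fingers close. It gives the time, the measured TCP pose, the force and the opening at its end, in the units of the state.
- get_obs(): the state, without advancing time (a new reading comes with each control period).
- get_image(name): name is "scene" or "top" or "wrist"; returns the picture (384x512x3 uint8, red, green, blue); there is no depth.
- calibration(name): a dict with "vfov" (degrees; the focal length in pixels is half the picture's height over the tangent of half this angle, whatever the lens; pixels are square), "cx", "cy" (the principal point, pixels), "R" (3x3) and "t" (3): a world point X has camera coordinates R X + t. Camera axes: x right, y down, z forward; pixel columns grow to the right and rows downward; lengths in m; the calibration is good to about 2 mm. A picture is of the moment at which its call begins: read the wrist's pose just before it. calibration takes no time and is no camera call; for the wrist camera it gives the pose at the moment of the call.
- finish_job(): hands the job in, once; it reports no verdict.
The state is a dict: "t": time; "q": joint angles; "dq": joint speeds; "effort": joint torques, N m; "tool_pos": TCP position; "tool_rot": TCP orientation; "contact_force": force on the tool from outside, world axes, zero at the start; "wrist_torque": the same for the moment, N m; "opening": finger opening in m.
Only numpy, scipy, OpenCV 4.12 (cv2) and the standard library are available. Lean on these libraries where they do the work, as an engineer would, in place of code of your own. Each camera call takes 0.05 s, during which the arm holds its last target. There are 200 camera calls.

## Working session

There is one attempt and no reset: what is moved stays moved. The work goes in short steps, Python scripts to look and compute and a shell command to move; the robot and the scene stay as the last step left them, time stands still between calls to the robot, and variables do not carry over. Pictures are saved under pics/ and viewed, about 8 in all and at most 12, crops included, and the job is handed in when it is done.

```bash
mkdir -p pics; python3 - <<'E'
from station import *
import cv2,numpy as np
print(get_obs())
for n in("scene","top"):
    im=get_image(n);c=calibration(n);print(n,c)
    cv2.imwrite(f"pics/{n}0.png",im[:,:,::-1])
E
```

```text
{'t': 0.0, 'q': array([ 1.10802249e+00,  5.33382496e-02,  1.61426646e+00, -4.32429886e-06,
        1.47598461e+00, -1.18984582e-01]), 'dq': array([ 0.0029684 ,  0.00116636,  0.00101472,  0.00026027,  0.00150298,
       -0.00075025]), 'effort': array([ 1.32276517e-03, -3.93674719e+01, -3.70180893e+01,  3.58152317e-05,
        6.83415463e-03,  2.20759091e-06]), 'tool_pos': array([0.21038655, 0.58789799, 0.23809098]), 'tool_rot': array([-5.37269289e-01, -3.09473187e+00,  3.00598911e-03]), 'contact_force': array([-0.17586749, -0.04276832,  0.24891414]), 'wrist_torque': array([ 0.00914746,  0.01202454, -0.00198732]), 'opening': 0.08541842385631908}
scene {'vfov': 49.63121182677585, 'cx': 263.49420322334856, 'cy': 199.645697684722, 'R': array([[ 0.7326525 , -0.6805257 , -0.01025083],
       [-0.50992913, -0.53888878, -0.67050068],
       [ 0.45076889,  0.49647119, -0.7418381 ]]), 't': array([-0.35491146,  0.34796684,  1.182565  ])}
top {'vfov': 45.55895792452302, 'cx': 254.49854780804475, 'cy': 190.84484843087898, 'R': array([[-0.02657779, -0.99867949,  0.04396479],
       [-0.99247084,  0.0211012 , -0.1206498 ],
       [ 0.11956277, -0.04684037, -0.99172109]]), 't': array([0.06314557, 0.53038247, 1.56754277])}
```

View pics/top0.png

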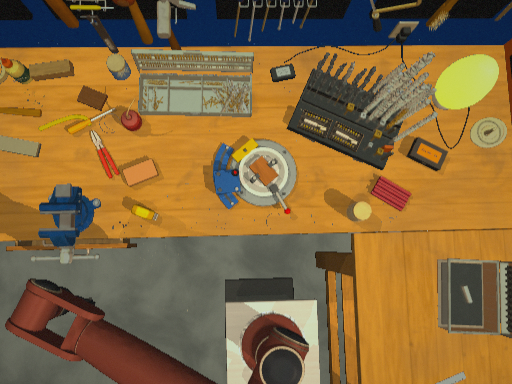

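View pics/scene0.png

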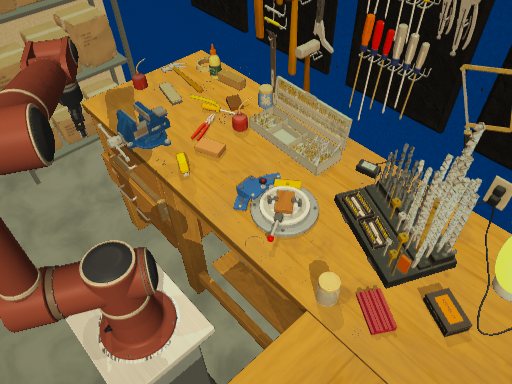

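The top view shows the table at about (265,172), the red ball at (287,211), the yellow lug at (243,148) and the blue head to its left at (226,175). The bystanders are the sanding block (140,172), tape measure (145,212) and jar (362,211). Next I cast rays for rough positions.

```bash
cat > h.py <<'E'
import numpy as np,cv2
from station import *
def ray(n_or_c,px,z,H=384):
    c=n_or_c if isinstance(n_or_c,dict) else calibration(n_or_c)
    f=H/2/np.tan(np.radians(c["vfov"])/2)
    R=np.array(c["R"]);t=np.array(c["t"])
    px=np.atleast_2d(px).astype(float)
    d=np.c_[(px-[c["cx"],c["cy"]])/f,np.ones(len(px))]@R
    o=-R.T@t
    return o+d*((z-o[2])/d[:,2])[:,None]
def proj(c,X,H=384):
    f=H/2/np.tan(np.radians(c["vfov"])/2)
    p=np.atleast_2d(X)@np.array(c["R"]).T+np.array(c["t"])
    return p[:,:2]/p[:,2:]*f+[c["cx"],c["cy"]]
def blob(mask,box=None):
    m=mask.astype(np.uint8)
    if box: 
        k=np.zeros_like(m);k[box[1]:box[3],box[0]:box[2]]=1;m=m*k
    n,l,s,ce=cv2.connectedComponentsWithStats(m)
    i=1+np.argmax(s[1:,4]);return ce[i],s[i,4],l==i
E
python3 - <<'E'
from h import *
im=cv2.imread("pics/top0.png");h=cv2.cvtColor(im,cv2.COLOR_BGR2HSV).astype(int);H,S,V=h[...,0],h[...,1],h[...,2]
box=(205,130,305,220)
for n,m,z in(("ball",((H<6)|(H>174))&(S>180)&(V>120),.038),("lug",(H>22)&(H<32)&(S>200)&(V>150),.032),("blue",(H>100)&(H<118)&(S>120),.046),("base",(S<60)&(V>90),.018)):
    c,a,l=blob(m,box);print(n,c,a,ray("top",c,z)[0].round(3))
    if n=="base":
        p=cv2.convexHull(np.argwhere(l)[:,::-1].astype(np.int32))[:,0];w=ray("top",p,.018)[:,:2];print(cv2.minEnclosingCircle(w.astype(np.float32)))
for n,p,z in(("block",(140,172),.03),("tape",(145,212),.065),("jar",(362,211),.092)):print(n,ray("top",p,z).round(3))
cv2.imwrite("pics/crop.png",cv2.resize(im[125:225,200:310],None,fx=5,fy=5,interpolation=cv2.INTER_CUBIC))
E
```

```text
ball [287.14285714 210.80952381] 21 [ 0.459 -0.061  0.038]
lug [244.32217573 149.71548117] 239 [0.678 0.083 0.032]
blue [224.93928981 177.5532646 ] 873 [0.578 0.152 0.046]
base [266.37894306 174.37402704] 2441 [0.591 0.006 0.018]
((0.5857176780700684, 0.008760976605117321), 0.13249051570892334)
block [[0.606 0.447 0.03 ]]
tape [[0.464 0.423 0.065]]
jar [[ 0.448 -0.308  0.092]]
```

View pics/crop.png

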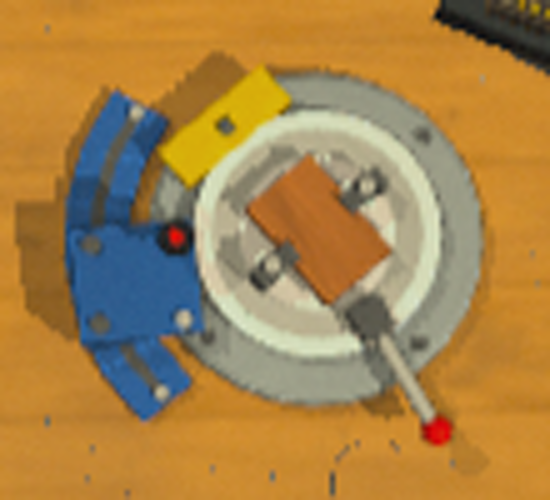

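The crop shows the knob, black with a red cap, at top px (235.2,172.4). The index hole is at (244.6,149.6) and the ball at (287,210.7). The lug still has to turn CCW to the knob.

```bash
python3 - <<'E'
from h import *
from scipy.optimize import least_squares
k=ray("top",(235.0,171.9),.082)[0];h=ray("top",(244.5,149.5),.032)[0];b=ray("top",(287.,210.7),.038)[0]
c0=ray("top",(263.2,171.2),.032)[0]
f=lambda c:[np.hypot(*(h[:2]-c))-.1,np.hypot(*(b[:2]-c))-.162,np.hypot(*(k[:2]-c))-.1]
r=least_squares(f,c0[:2]);c=r.x
print("k",k,"h",h,"b",b,"c0",c0,"c",c,r.fun)
a=lambda p:np.arctan2(*(p[:2]-c)[::-1])
print("az knob,hole,ball",a(k),a(h),a(b),"turn",a(k)-a(h), "chk",(a(h)-a(b))%6.283)
im=cv2.imread("pics/scene0.png");s=calibration("scene")
print(proj(s,[k,h,b,[*c,.032]]))
o=get_obs();from scipy.spatial.transform import Rotation as Ro
print(Ro.from_rotvec(o["tool_rot"]).as_matrix().round(3));w=calibration("wrist");print(w["vfov"],-w["R"].T@w["t"],w["R"].round(2))
E
```

```text
k [0.59170701 0.11734492 0.082     ] h [0.67924219 0.08188605 0.032     ] b [ 0.45903801 -0.06031859  0.038     ] c0 [0.60046066 0.01803805 0.032     ] c [0.60152547 0.01795598] [ 0.00063271  0.00057178 -0.00012726]
az knob,hole,ball 1.6692650342132014 0.6883725238764361 -2.639253517709625 turn 0.9808925103367653 chk 3.3276260415860612
[[262.89358408 178.9867303 ]
 [287.39962991 182.00082981]
 [270.37525241 237.35769323]
 [284.63243417 202.56007815]]
[[-0.941  0.337 -0.001]
 [ 0.337  0.941 -0.002]
 [ 0.    -0.002 -1.   ]]
59.6865083143728 [0.14397704 0.61211808 0.37355458] [[ 0.34  0.94 -0.  ]
 [ 0.9  -0.32  0.28]
 [ 0.26 -0.1  -0.96]]
```

The geometry is consistent: three point radii fit within 0.6 mm, and the bar–hole angle is 3.328 against 3.316 expected. The table must turn about 0.98 rad. I'll push with shut fingers on the bar's clockwise side, with tool +y along the push.

```bash
cat > go.py <<'E'
# go.py: work out the row for target(s). usage: go.py "az d r z" (hand behind bar) or "x y z yaw_of_tool_y" with -w
import sys;from h import *
from scipy.spatial.transform import Rotation as Ro
C=np.array([.6015,.018])
def row(p,yaw):
    o=get_obs();R=Ro.from_rotvec(o["tool_rot"]).as_matrix()
    y=np.array([np.cos(yaw),np.sin(yaw),0]);z=np.array([0,0,-1.]);T=np.c_[np.cross(y,z),y,z]
    return np.r_[R.T@(p-o["tool_pos"])*100,Ro.from_matrix(R.T@T).as_rotvec()].round(2)
def hand(az,d,r,z):
    u=np.array([np.cos(az),np.sin(az)]);t=np.array([-u[1],u[0]])
    return np.r_[C+r*u-d*t,z],az+np.pi/2
if __name__=="__main__":
    for a in sys.argv[2:]:
        v=list(map(float,a.split()))
        p,yaw=(v[:3],v[3]) if sys.argv[1]=="w" else hand(*v)
        print(np.round(p,3),round(yaw,3),row(np.array(p),yaw).tolist())
    o=get_obs();print(round(o["t"],2),"pos",o["tool_pos"].round(4),"F",o["contact_force"].round(1),"q",o["q"].round(2))
E
python3 go.py h "-2.639 .05 .136 .2"
python3 -m jog '[[-43.3,-47.4,3.8,0,0,2.3,255],[-43.3,-47.4,3.8,0,0,2.3,255],[-43.3,-47.4,3.8,0,0,2.3,255],[-43.3,-47.4,3.8,0,0,2.3,255],[-43.3,-47.4,3.8,0,0,2.3,255],[-43.3,-47.4,3.8,0,0,2.3,255],[-43.3,-47.4,3.8,0,0,2.3,255],[-43.3,-47.4,3.8,0,0,2.3,255]]' 30
python3 go.py h "-2.639 .05 .136 .2"  "-2.639 .05 .136 .03"
```

```text
[ 0.458 -0.004  0.2  ] -1.068 [-43.27, -47.34, 3.9, -0.0, 0.0, 2.3]
0.1 pos [0.2104 0.5879 0.2382] F [-0.7  0.4 -0.1] q [ 1.11  0.05  1.61 -0.    1.48 -0.12]
t: 0.77
tool_pos: [0.3389, 0.2795, 0.2189]
tool_rot: [1.962, 2.453, -0.001]
contact_force: [1.7, -0.8, 0.6]
opening: 0.0002
[ 0.458 -0.004  0.2  ] -1.068 [-30.25, 5.42, 1.92, 0.0, 0.0, 1.29]
[ 0.458 -0.004  0.03 ] -1.068 [-30.23, 5.43, 18.92, 0.0, 0.0, 1.29]
0.77 pos [0.3389 0.2795 0.2189] F [ 1.7 -0.8  0.6] q [ 0.52 -0.41  2.05 -0.    1.5   0.3 ]
```

```bash
python3 -m jog '[[-30.2,5.4,7.9,0,0,1.29,255],[-30.2,5.4,7.9,0,0,1.29,255],[-30.2,5.4,7.9,0,0,1.29,255],[-30.2,5.4,7.9,0,0,1.29,255],[-30.2,5.4,7.9,0,0,1.29,255],[-30.2,5.4,7.9,0,0,1.29,255],[-30.2,5.4,7.9,0,0,1.29,255],[-30.2,5.4,7.9,0,0,1.29,255]]'
python3 go.py h "-2.639 .05 .136 .14"  "-2.639 .05 .136 .03"
```

```text
t: 1.43
tool_pos: [0.4579, -0.0064, 0.1389]
tool_rot: [2.899, 1.207, -0.002]
contact_force: [0.7, 0.3, 0.5]
opening: -0.0001
[ 0.458 -0.004  0.14 ] -1.068 [0.22, -0.17, -0.11, 0.0, 0.0, 0.29]
[ 0.458 -0.004  0.03 ] -1.068 [0.24, -0.18, 10.89, 0.0, 0.0, 0.29]
1.43 pos [ 0.4579 -0.0064  0.1389] F [0.7 0.3 0.5] q [-0.18 -0.28  2.09 -0.    1.33  0.61]
```

```bash
python3 -m jog '[[0.2,-0.2,3,0,0,0.12,255],[0.2,-0.2,6,0,0,0.24,255],[0.2,-0.2,8.5,0,0,0.29,255],[0.2,-0.2,10.5,0,0,0.29,255],[0.2,-0.2,10.9,0,0,0.29,255],[0.2,-0.2,10.9,0,0,0.29,255]]'
python3 go.py h "-2.639 .04 .136 .03"  "-2.639 .03 .136 .03" "-2.639 .02 .136 .03"
python3 - <<'E'
from h import *
cv2.imwrite("pics/w1.png",get_image("wrist")[:,:,::-1])
E
```

```text
t: 1.93
tool_pos: [0.456, -0.0035, 0.028]
tool_rot: [-3.044, -0.776, 0.009]
contact_force: [0.2, -0.2, 0.6]
opening: 0.0001
[ 0.463 -0.012  0.03 ] -1.068 [0.19, 1.12, -0.2, -0.0, 0.01, -0.0]
[ 0.468 -0.021  0.03 ] -1.068 [0.2, 2.12, -0.2, -0.0, 0.01, -0.0]
[ 0.473 -0.03   0.03 ] -1.068 [0.2, 3.12, -0.2, -0.0, 0.01, -0.0]
1.93 pos [ 0.456  -0.0035  0.028 ] F [ 0.2 -0.2  0.6] q [-0.17 -0.11  2.16 -0.    1.1   0.9 ]
```

View pics/w1.png

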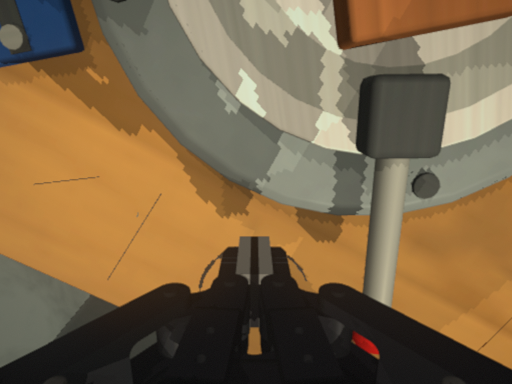

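The wrist view shows the shut fingertips at (255,245) beside the bar (385,230), on its clockwise side as planned. I'll approach and make contact.

```bash
python3 -m jog '[[0.2,0.6,-0.2,0,0,0,255],[0.2,1.2,-0.2,0,0,0,255],[0.2,1.7,-0.2,0,0,0,255],[0.2,2.2,-0.2,0,0,0,255],[0.2,2.6,-0.2,0,0,0,255],[0.2,3.0,-0.2,0,0,0,255],[0.2,3.4,-0.2,0,0,0,255],[0.2,3.8,-0.2,0,0,0,255]]'
python3 go.py h "-2.5 .02 .136 .03" "-2.4 .02 .136 .03"  "-2.3 .02 .136 .03" "-2.2 .02 .136 .03"
```

```text
t: 2.65
tool_pos: [0.4774, -0.0361, 0.0317]
tool_rot: [-3.044, -0.776, 0.005]
contact_force: [-1.3, 2.2, 1.7]
opening: -0.0002
[ 0.481 -0.047  0.03 ] -0.929 [-0.26, 1.14, 0.17, -0.0, 0.0, -0.14]
[ 0.488 -0.059  0.03 ] -0.829 [-0.19, 2.51, 0.17, -0.0, 0.0, -0.24]
[ 0.496 -0.07   0.03 ] -0.729 [0.01, 3.87, 0.17, -0.0, 0.0, -0.34]
[ 0.505 -0.08   0.03 ] -0.629 [0.34, 5.21, 0.17, -0.0, 0.0, -0.44]
2.65 pos [ 0.4774 -0.0361  0.0317] F [-1.3  2.2  1.7] q [-0.23 -0.06  2.1  -0.    1.11  0.84]
```

Contact at about 2.5 N. Sweep along the arc, turning with the bar.

```bash
python3 -m jog '[[-0.2,0.6,0.1,0,0,-0.07,255],[-0.25,1.2,0.1,0,0,-0.14,255],[-0.2,1.85,0.1,0,0,-0.19,255],[-0.2,2.5,0.1,0,0,-0.24,255],[-0.1,3.2,0.1,0,0,-0.29,255],[0,3.9,0.1,0,0,-0.34,255],[0.15,4.55,0.1,0,0,-0.39,255],[0.35,5.2,0.1,0,0,-0.44,255]]'
python3 go.py h "-2.1 .02 .136 .03" "-2.0 .02 .136 .03"  "-1.9 .02 .136 .03" "-1.8 .02 .136 .03"
python3 - <<'E'
from h import *
im=get_image("top")[:,:,::-1];cv2.imwrite("pics/t2.png",im)
h=cv2.cvtColor(im.copy(),cv2.COLOR_BGR2HSV).astype(int);H,S,V=h[...,0],h[...,1],h[...,2]
c,a,l=blob((H>22)&(H<32)&(S>200)&(V>150),(205,130,305,220));p=ray("top",c,.032)[0];print("lug",c,a,p,np.arctan2(p[1]-.018,p[0]-.6015))
E
```

```text
t: 3.32
tool_pos: [0.505, -0.0802, 0.0303]
tool_rot: [-2.798, -1.424, 0.006]
contact_force: [-1.3, 1.4, 1.8]
opening: -0.0002
[ 0.516 -0.089  0.03 ] -0.529 [-0.11, 1.39, 0.03, -0.0, 0.0, -0.1]
[ 0.527 -0.097  0.03 ] -0.429 [-0.11, 2.77, 0.02, -0.0, 0.0, -0.2]
[ 0.539 -0.104  0.03 ] -0.329 [0.04, 4.13, 0.02, -0.0, 0.0, -0.3]
[ 0.551 -0.11   0.03 ] -0.229 [0.31, 5.48, 0.01, -0.0, 0.0, -0.4]
3.32 pos [ 0.505  -0.0802  0.0303] F [-1.3  1.4  1.8] q [-0.3   0.02  2.03 -0.    1.1   0.33]
lug [245.25 149.75] 8 [0.67829853 0.07926162 0.032     ] 0.6733323810249024
```

```bash
python3 - <<'E'
from h import *
im=cv2.imread("pics/t2.png")
a=cv2.resize(im[120:230,190:310],None,fx=4,fy=4,interpolation=cv2.INTER_CUBIC)
cv2.imwrite("pics/t2c.png",a)
E
```

```text
(no output)
```

View pics/t2c.png

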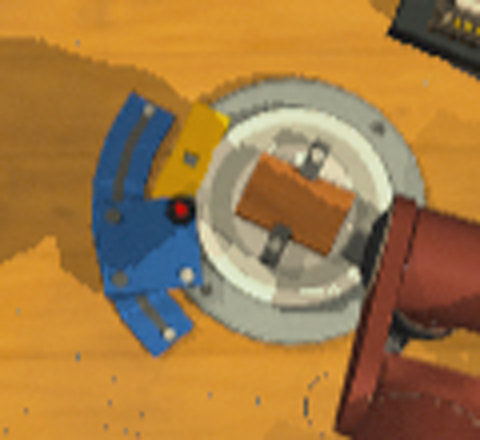

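The arm shadows the lug; its hole is now at crop (190,158), px (237.4,159.4), close to the carriage. I'll work out the turn left.

```bash
python3 - <<'E'
from h import *
p=ray("top",(237.2,159.2),.032)[0]-[.6015,.018,0];print(p,np.hypot(*p[:2]),np.arctan2(p[1],p[0]))
E
```

```text
[0.04344864 0.09038724 0.032     ] 0.10028777343540644 1.1227121906388344
```

```bash
python3 -m jog '[[-0.1,0.7,0,0,0,-0.05,255],[-0.1,1.4,0,0,0,-0.1,255],[-0.1,2.1,0,0,0,-0.15,255],[-0.1,2.75,0,0,0,-0.2,255],[0,3.45,0,0,0,-0.25,255],[0.05,4.1,0,0,0,-0.3,255],[0.15,4.8,0,0,0,-0.35,255],[0.3,5.4,0,0,0,-0.4,255]]'
python3 go.py h "-1.75 .02 .136 .03" "-1.7 .02 .136 .03"  "-1.65 .02 .136 .03" "-1.6 .02 .136 .03"
```

```text
t: 4.03
tool_pos: [0.5508, -0.1103, 0.0299]
tool_rot: [-2.456, -1.954, 0.006]
contact_force: [-2.9, 1.3, 1.2]
opening: -0.0002
[ 0.558 -0.112  0.03 ] -0.179 [-0.03, 0.7, -0.01, -0.0, 0.0, -0.05]
[ 0.564 -0.114  0.03 ] -0.129 [-0.08, 1.39, -0.01, -0.0, 0.0, -0.1]
[ 0.571 -0.116  0.03 ] -0.079 [-0.1, 2.07, -0.02, -0.0, 0.0, -0.15]
[ 0.578 -0.117  0.03 ] -0.029 [-0.08, 2.76, -0.02, -0.0, 0.0, -0.2]
4.03 pos [ 0.5508 -0.1103  0.0299] F [-2.9  1.3  1.2] q [-0.33  0.13  1.9  -0.    1.11 -0.1 ]
```

```bash
python3 -m jog '[[0,0.2,0,0,0,-0.015,255],[0,0.4,0,0,0,-0.03,255],[-0.05,0.6,0,0,0,-0.045,255],[-0.05,0.8,0,0,0,-0.06,255],[-0.05,1.0,0,0,0,-0.07,255],[-0.05,1.15,0,0,0,-0.08,255],[-0.1,1.3,0,0,0,-0.09,255],[-0.1,1.4,0,0,0,-0.1,255]]'
python3 - <<'E'
from h import *
cv2.imwrite("pics/t3.png",cv2.resize(get_image("top")[120:230,190:310,::-1],None,fx=4,fy=4,interpolation=cv2.INTER_CUBIC))
E
python3 go.py h "-1.65 .02 .136 .03" "-1.6 .02 .136 .03"
```

```text
t: 4.7
tool_pos: [0.5641, -0.1142, 0.0296]
tool_rot: [-2.354, -2.075, 0.006]
contact_force: [-1.8, 0.6, -0.8]
opening: 0.0004
[ 0.571 -0.116  0.03 ] -0.079 [-0.08, 0.67, -0.04, -0.01, 0.0, -0.05]
[ 0.578 -0.117  0.03 ] -0.029 [-0.14, 1.35, -0.04, -0.01, 0.0, -0.1]
4.75 pos [ 0.5643 -0.1143  0.0297] F [-2.9  0.6 -0.7] q [-0.33  0.16  1.87 -0.    1.11 -0.2 ]
```

View pics/t3.png

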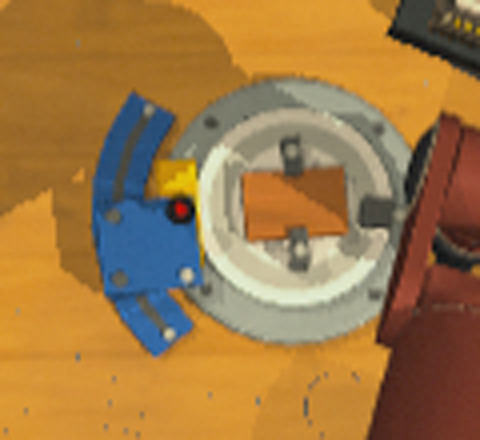

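The lug (175,178) has gone under the carriage and the hole is hidden near the knob (180,210). A few millimetres are left, so I creep in with short calls and watch the force.

```bash
python3 -m jog '[[0,0.1,0,0,0,-0.01,255],[0,0.2,0,0,0,-0.015,255],[-0.05,0.3,0,0,0,-0.02,255]]'
python3 -m jog '[[0,0.06,0,0,0,-0.005,255],[0,0.12,0,0,0,-0.01,255]]'
python3 go.py h "-1.65 .02 .136 .03"
```

```text
t: 5.0
tool_pos: [0.5673, -0.115, 0.0297]
tool_rot: [-2.332, -2.099, 0.006]
contact_force: [-1.4, 2.1, -0.4]
opening: -0.0003
t: 5.17
tool_pos: [0.5686, -0.1153, 0.0297]
tool_rot: [-2.321, -2.112, 0.006]
contact_force: [-1.8, -1.0, -0.8]
opening: 0.0002
[ 0.571 -0.116  0.03 ] -0.079 [-0.05, 0.22, -0.03, -0.01, 0.0, -0.02]
5.17 pos [ 0.5686 -0.1153  0.0297] F [-1.8 -1.  -0.8] q [-0.33  0.17  1.86 -0.    1.11 -0.23]
```

```bash
python3 -m jog '[[0,0.05,0,0,0,-0.005,255],[0,0.1,0,0,0,-0.01,255]]' | grep -v open
python3 -m jog '[[0,0.04,0,0,0,0,255],[0,0.08,0,0,0,-0.005,255]]'| grep -v open
```

```text
t: 5.33
tool_pos: [0.5691, -0.1155, 0.0296]
tool_rot: [-2.309, -2.123, 0.008]
contact_force: [-6.0, -1.4, 2.0]
t: 5.5
tool_pos: [0.5692, -0.1156, 0.0296]
tool_rot: [-2.302, -2.128, 0.01]
contact_force: [-6.1, -1.4, 2.8]
```

```bash
python3 -m jog '[[0,0.04,0,0,0,0,255],[0,0.08,0,0,0,-0.005,255]]'| grep -v open
```

```text
t: 5.67
tool_pos: [0.5692, -0.1156, 0.0296]
tool_rot: [-2.296, -2.133, 0.012]
contact_force: [-8.6, -1.5, 3.2]
```

The tool has stalled while the force rises to 8.6 N, so the lug is on the stop. The bar azimuth of about -1.66 fits the -1.65 expected. I back off, rise and move over to the knob.

```bash
python3 -m jog '[[0,-0.1,0,0,0,0,255],[0,-0.5,0,0,0,0,255],[0,-1.5,0,0,0,0,255],[0,-3,0,0,0,0,255],[0,-4,-3,0,0,0,255],[0,-4,-7,0,0,0,255],[0,-4,-11,0,0,0,255],[0,-4,-14,0,0,0,255]]'
python3 go.py w ".592 .117 .16 -0.05"
```

```text
t: 6.33
tool_pos: [0.5313, -0.1128, 0.1737]
tool_rot: [-2.298, -2.136, 0.009]
contact_force: [1.1, -1.0, 0.7]
opening: -0.0002
[0.592 0.117 0.16 ] -0.05 [23.37, 4.38, 1.31, -0.01, 0.0, -0.02]
6.33 pos [ 0.5313 -0.1128  0.1737] F [ 1.1 -1.   0.7] q [-0.34 -0.09  1.86 -0.    1.37 -0.27]
```

```bash
python3 -m jog '[[4,0.8,1.3,0,0,0,255],[8,1.6,1.3,0,0,0,255],[12,2.4,1.3,0,0,0,255],[16,3.2,1.3,0,0,-0.02,255],[20,4,1.3,0,0,-0.02,255],[23.4,4.4,1.3,0,0,-0.02,255],[23.4,4.4,1.3,0,0,-0.02,255],[23.4,4.4,1.3,0,0,-0.02,255]]'
python3 - <<'E'
from h import *
c=calibration("wrist");im=get_image("wrist")[:,:,::-1].copy();cv2.imwrite("pics/w4.png",im)
h=cv2.cvtColor(im,cv2.COLOR_BGR2HSV).astype(int);H,S,V=h[...,0],h[...,1],h[...,2]
p,a,l=blob(((H<6)|(H>174))&(S>180)&(V>100));k=ray(c,p,.082)[0];print(p,a,k,"r,az",np.hypot(*(k[:2]-[.6015,.018])),np.arctan2(k[1]-.018,k[0]-.6015))
print(proj(c,[[.592,.117,.082],[.592,.117,.032]]))
E
python3 go.py w ".592 .117 .094 -0.05" ".592 .117 .076 -0.05"
```

```text
t: 7.0
tool_pos: [0.592, 0.119, 0.1601]
tool_rot: [-2.274, -2.163, 0.008]
contact_force: [-0.9, -0.7, 0.2]
opening: -0.0001
[253.53714286 210.40571429] 175 [0.59118643 0.11621562 0.082     ] r,az 0.09875564855172457 1.675422366403119
[[254.6847325  209.24924235]
 [254.90838583 189.41122125]]
[0.592 0.117 0.094] -0.05 [-0.06, 0.05, 6.6, -0.01, 0.0, -0.0]
[0.592 0.117 0.076] -0.05 [-0.06, 0.07, 8.4, -0.01, 0.0, -0.0]
7.05 pos [0.5919 0.1177 0.16  ] F [ 0.3 -1.1 -0. ] q [ 0.07  0.07  1.73 -0.    1.35  0.13]
```

View pics/w4.png

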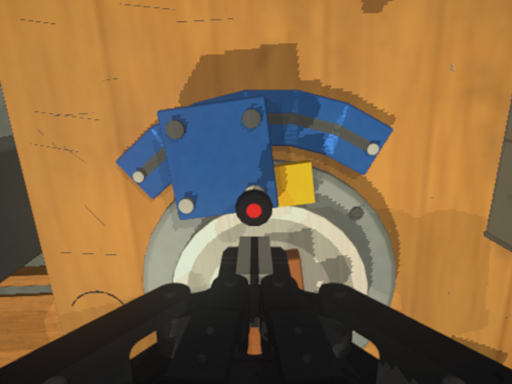

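The wrist view puts the knob at (254,210), world (0.591,0.116), within 1 mm of the top-view value, with its radius within 1.3 mm of 100 mm. The lug is under the carriage. I descend to just above the knob and then press in small steps.

```bash
python3 -m jog '[[-0.15,0,2,0,0,0,255],[-0.15,0,4,0,0,0,255],[-0.15,0,5.4,0,0,0,255],[-0.15,0,6.2,0,0,0,255],[-0.15,0,6.5,0,0,0,255],[-0.15,0,6.5,0,0,0,255]]'
python3 -m jog '[[0,0,0.1,0,0,0,255],[0,0,0.2,0,0,0,255],[0,0,0.3,0,0,0,255],[0,0,0.4,0,0,0,255]]'
```

```text
t: 7.55
tool_pos: [0.591, 0.1155, 0.0943]
tool_rot: [-2.276, -2.159, 0.01]
contact_force: [-1.4, 1.2, -0.0]
opening: 0.0002
t: 7.88
tool_pos: [0.5915, 0.1155, 0.091]
tool_rot: [-2.277, -2.16, 0.008]
contact_force: [0.2, -0.2, -0.1]
opening: 0.0001
```

```bash
python3 -m jog '[[0,0,0.1,0,0,0,255],[0,0,0.2,0,0,0,255],[0,0,0.3,0,0,0,255],[0,0,0.4,0,0,0,255],[0,0,0.5,0,0,0,255]]'|grep -v rot
python3 -m jog '[[0,0,0.1,0,0,0,255],[0,0,0.2,0,0,0,255],[0,0,0.3,0,0,0,255]]'|grep -v rot
```

```text
t: 8.3
tool_pos: [0.5918, 0.1156, 0.0865]
contact_force: [-1.1, 1.2, 3.4]
opening: 0.0001
t: 8.55
tool_pos: [0.5919, 0.1156, 0.0835]
contact_force: [-0.9, -0.2, 1.9]
opening: 0.0002
```

The force is about 3 N of sliding friction and the travel is already past 2 mm, so the pin is entering the hole. I continue.

```bash
python3 -m jog '[[0,0,0.1,0,0,0,255],[0,0,0.2,0,0,0,255],[0,0,0.3,0,0,0,255],[0,0,0.4,0,0,0,255]]'|grep -v rot
python3 -m jog '[[0,0,0.1,0,0,0,255],[0,0,0.2,0,0,0,255],[0,0,0.3,0,0,0,255]]'|grep -v rot
```

```text
t: 8.88
tool_pos: [0.5918, 0.1156, 0.0794]
contact_force: [-1.0, 0.8, 2.5]
opening: -0.0001
t: 9.13
tool_pos: [0.5918, 0.1156, 0.0764]
contact_force: [-0.2, 0.1, 3.5]
opening: -0.0001
```

```bash
python3 -m jog '[[0,0,0.05,0,0,0,255],[0,0,0.1,0,0,0,255],[0,0,0.1,0,0,0,255]]'|grep -v rot
python3 -m jog '[[0,0,0.05,0,0,0,255],[0,0,0.1,0,0,0,255],[0,0,0.1,0,0,0,255]]'|grep -v rot
```

```text
t: 9.38
tool_pos: [0.5919, 0.1156, 0.0758]
contact_force: [-1.7, -0.5, 6.0]
opening: 0.0001
t: 9.63
tool_pos: [0.5919, 0.1157, 0.0753]
contact_force: [-3.9, -0.2, 6.7]
opening: 0.0
```

```bash
python3 -m jog '[[0,0,0.1,0,0,0,255],[0,0,0.15,0,0,0,255],[0,0,0.15,0,0,0,255],[0,0,0.15,0,0,0,255]]'|grep -v rot
```

```text
t: 9.97
tool_pos: [0.5919, 0.1157, 0.0748]
contact_force: [-4.1, 0.3, 7.8]
opening: -0.0002
```

The force now rises with the spring rate, 7.8 N at 14–15 mm of tip travel, so the plunger is home. I retract straight up and check.

```bash
python3 -m jog '[[0,0,-0.5,0,0,0,255],[0,0,-2,0,0,0,255],[0,0,-5,0,0,0,255],[0,0,-8.5,0,0,0,255],[0,0,-8.5,0,0,0,255],[0,0,-8.5,0,0,0,255]]'|grep -v rot
python3 - <<'E'
from h import *
c=calibration("wrist");im=get_image("wrist")[:,:,::-1].copy()
cv2.imwrite("pics/w5.png",cv2.resize(im[90:270,110:410],None,fx=2,fy=2))
h=cv2.cvtColor(im,cv2.COLOR_BGR2HSV).astype(int);H,S,V=h[...,0],h[...,1],h[...,2]
p,a,l=blob(((H<6)|(H>174))&(S>180)&(V>100));print(p,a)
for z in(.082,.080,.070):print(z,proj(c,[.5912,.1162,z]),ray(c,p,z)[0])
s=calibration("scene");i=get_image("scene")[:,:,::-1].copy();cv2.imwrite("pics/s5.png",cv2.resize(i[150:270,210:350],None,fx=4,fy=4,interpolation=cv2.INTER_CUBIC))
E
```

```text
t: 10.47
tool_pos: [0.5942, 0.1159, 0.1626]
contact_force: [0.9, 0.1, -0.4]
opening: 0.0
[249.70512821 199.56410256] 156
0.082 [[249.52586935 205.02050069]] [0.59154063 0.12006333 0.082     ]
0.08 [[249.56317367 204.10976173]] [0.59148113 0.11944597 0.08      ]
0.07 [[249.74068973 199.77592719]] [0.59118362 0.11635919 0.07      ]
```

View pics/w5.png

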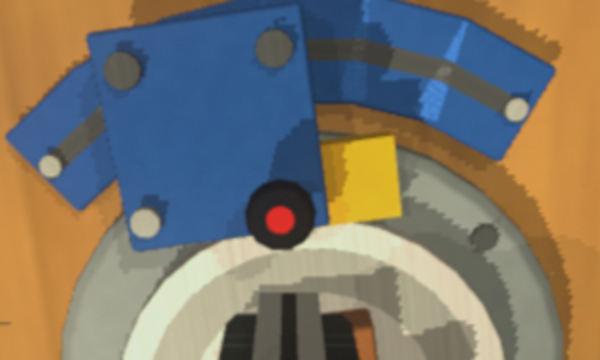

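The knob (crop 280,219) now lies on the ray for z = 0.070 m: 199.6 px, against 199.8 predicted for home and 205.0 for raised. The plunger is 12 mm down and the robot is clear, so I hand in.

```bash
python3 -c "
from station import *
o=get_obs();print(o['t'],o['dq'].round(3),o['contact_force'].round(1));print(finish_job())"
```

```text
10.5667 [ 0.001  0.018  0.024 -0.001  0.003 -0.   ] [ 0.3 -0.6 -0.4]
the job is handed in; nothing more can be done
None
```

I turned the table about 0.98 rad counter-clockwise with shut fingers on the bar and crept onto the stop. There the tool stalled as the force rose; the largest reading was about 9 N. After backing off I pressed the plunger straight down in small steps, with at most about 9 N read, then raised the tool clear and handed in at about 10.6 s.

- **Plunger:** sliding took about 3 N with no block at 2 mm. The force then rose at about the spring rate after 14–15 mm of tip travel. The last wrist picture puts the knob top at z ≈ 0.070 m, which is 12 mm down. That fits the pin being home in the index hole.
- **Table:** at the stop the bar azimuth was about -1.66 rad by the tool's position, against -1.65 expected from the camera measurements. That is within measuring error.
- **Bystanders:** I never went near the jar, tape measure or sanding block, but did not measure them again at the end.
- **Force readings:** forces were read only at the end of each move, so short peaks in between were not seen. No check failed or disagreed.

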